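# Set the paint pump two turns off its stop and lock it

### The arm

A 6-joint arm with a two-finger parallel gripper is mounted at the origin on the work surface. World frame = base frame: x ahead of the robot, y to its left, z up, the work surface at z = 0. Lengths are in m, angles in rad, forces in N, time in s.
With the tool pointing down it reaches from about 0.275 to 0.85 m from the base axis. Payload 19 kg.
Tool frame: the origin (TCP) lies at the very end of the fingers, on their centre line; the grasp point (between the pads) lies 19 mm behind it; z points along the fingers, y is the line along which they close (so a half turn about z gives the same grasp; the last joint's range is limited). The gripper opens to 85 mm and grips with 20 to 120 N. Pads are 22 mm wide; open, the fingers measure 114 mm over their backs; the gripper's body (76 mm by 85 mm) begins 54 mm behind the grasp point. The pads swing forward as they close: fully open they stand 13 mm farther back than shut.
Start: joints at [1.187, 0.15, 1.437, -0, 1.554, -0.134], TCP at [0.142, 0.557, 0.231] pointing down, gripper open.
Joint ranges: [-2.8, 2.8], [-0.68, 2.1], [0.12, 2.68], [-1.39, 4.53], [0.16, 2.79], [-2.81, 2.81]. Speed limits (rad/s): [1.89, 1.89, 2.22, 3.01, 3.01, 3.01].

### API

Orientations are given as a unit quaternion [w, x, y, z].
In Python, from workcell import manip gives the robot as it stands. The module is installed in compiled form; this text tells all that it offers. Calls block until the motion is done:
- manip.move_to(position, orientation): joint-space move of the TCP to a pose.
- manip.servo_line(position, rot=None, max_speed=0.15, until_force=None): straight line of the TCP; rot=None keeps the orientation; max_speed is the mean speed in m/s. With until_force (N) it stops when the force on the tool has changed by that much, and returns True; else False.
- manip.move_j(angles): joint-space move.
- manip.let_go() and manip.gripper_close(f_grip=None): open the fingers fully, or close them until they stop; f_grip is the grip in N (None keeps the last).
- manip.sleep(seconds).
- manip.inverse_kinematics(position, orientation): joint angles nearest the present ones, or None.
- manip.state(): the state.
- manip.capture(name): name is "scene" or "side" or "wrist"; returns a dict with "color" (480x640x3 uint8, red, green, blue), "camera_matrix" (3x3 intrinsics, pixels), "extrinsics" (4x4, takes a point from world to camera coordinates). Camera axes: x right, y down, z forward; pixel columns grow to the right and rows downward; lengths in m; the calibration is good to about 2 mm. A picture is of the moment at which its call begins. There is no depth.
A pose or a line that the arm cannot do raises manip.MotionError and nothing moves.
- manip.finish_job(): hands the job in; it is judged then, once.
The state is a dict: "time": time; "joints": joint angles; "qvel": joint speeds; "tau": joint torques, N m; "eef_pos": TCP position; "eef_rot": TCP orientation; "wrist_force": force on the tool from outside, world axes, zero at the start; "moment": the same for the moment, N m; "gripper_width": opening from 0.0 (shut) to 1.0 (fully open); "gripper_force": force on a finger pad.
Only numpy, scipy, OpenCV 4.12 (cv2) and the standard library are available. Lean on these libraries where they do the work, as an engineer would, in place of code of your own. Each camera call takes 0.05 s, during which the arm holds its last target. There are 200 camera calls.

### The job

Set the portion on the studio's paint metering pump. Wind its crank clockwise (seen from above) until you feel it come up gently against its stop, without forcing it, then wind it back anticlockwise exactly two full turns from there. Finally throw the red lock lever all the way over to its other side, let go, and leave the bottles, glass, cup, palette and brush where they are.

Things in the scene. Friction and masses are not known exactly. Their poses are not given: they have to be found in the camera images.
- pump: paint metering pump fixed to the table, turned up to 0.35 rad. In its frame (mm, z up, x away from the robot at yaw 0, origin on the table): grey deck x -90..220, y -155..155, 30 high; blue gearbox 110 x 110 at (0, 75), top 85, carrying the crank; amber jar 88 across at (165, 85), top 163; spout at height 68 along +y to y = 212; lock lever at (0, -105)
- spindle: brass spindle, 14 mm across, in the middle of the crank; origin on the crank's upright axis, 95 mm above the table. Turned clockwise (from above) it goes inwards to a hidden stop whose place always differs, a third to three quarters of a turn away at the start. Its turn angle (called spindle in rules) is 0 at the stop and grows anticlockwise, up to over 4 turns; nothing shows it
- crank: steel crank arm on the spindle, origin as the spindle's, turning level; its x points along the arm to the knob, 50 mm out. A springy hub joins it to the spindle: it yields 1 rad per 3.5 N m against the spindle (7 mm at the knob per 10 N) and springs back when let go. Wound up clockwise by over 16 degrees (20 N at the knob, 14 mm) the stop is being forced
- crank_axis (a point): point on the crank's upright axis 134 mm above the table, fixed to the pump, axes as pump. The knob circles it at 50 mm. Turning the spindle takes 0.2 N m, about 4 N at the knob, in either direction; the stop itself is solid
- knob_grip (a point): middle of the crank's red knob at grip height, 134 mm above the table: an upright cylinder 24 mm across, 105 to 155 mm above the table, 50 mm from the crank axis, spinning freely on its pin, so that a gripper can hold it without turning. The crank's steel arm ends just below it, at 105 mm
- lock_tip (a point): centre of the red ball (26 mm across) on the lock lever, a 10 mm rod 75 mm long pivoted 52 mm above the table at (0, -105) mm in the pump's frame, on a block 70 x 50 mm (pump's x, y) with its top 55 mm above the table. It swings in the pump's x-z plane and stays where it is left; about 1 N moves it
- lock (a joint): angle of the lock lever, rad: 0 unlocked, leaning 0.5 rad to the pump's -x; 1.0 locked, leaning 0.5 rad to +x. Starts at 0 to 0.15
- cup: white cup, 64 mm across, 50 mm high, on the table below the end of the spout, beside the gearbox; origin under its centre
- bottle_green: green paint bottle, 38 mm across, 85 mm high, on the rear right part of the pump's deck; origin under its centre
- glass: glass tumbler, 76 mm across, 95 mm high; origin under its centre
- bottle_yellow: yellow paint bottle, 44 mm across, 120 mm high; origin under its centre
- bottle_white: white paint bottle, blue cap, 44 mm across, 120 mm high; origin under its centre
- palette: round white mixing palette, 170 mm across, 9 mm high; origin under its centre
- brush: paint brush lying on the table near the robot; origin under its middle

How it is judged:
By the outcome, as a careful person would: the job done as asked, in the order asked, and still so for the second after the job is handed in, with the robot touching nothing.
It also fails if it takes over 72 s, if anything falls off the work surface, if the arm or the gripper's body presses on something with over 40 N, if the wrist force passes 120 N, or if a joint passes its speed limit or range.

## Working session

There is one attempt and no reset: what is moved stays moved. The work goes in short steps, each a Python script; the robot and the scene stay as the last script left them, time stands still between calls to the robot, and variables do not carry over. Pictures are saved under pics/ and viewed, at most 10 in all, crops included, and the job is handed in when it is done.

```bash
mkdir -p pics
python3 - <<'E'
from workcell import manip
import cv2,numpy as np
for n in ("scene","side"):
    d=manip.capture(n); cv2.imwrite(f"pics/{n}0.png",d["color"][:,:,::-1]); np.savez(f"{n}0.npz",**d)
    print(n,d["camera_matrix"].round(1).tolist(),d["extrinsics"].round(3).tolist())
print(manip.state())
E
```

```text
scene [[438.5, 0.0, 321.4], [0.0, 438.5, 236.5], [0.0, 0.0, 1.0]] [[-0.185, 0.983, 0.013, 0.1], [0.618, 0.126, -0.776, -0.237], [-0.764, -0.135, -0.631, 1.514], [0.0, 0.0, 0.0, 1.0]]
side [[445.9, 0.0, 319.5], [0.0, 445.9, 235.9], [0.0, 0.0, 1.0]] [[0.986, -0.164, 0.012, -0.553], [-0.11, -0.708, -0.697, 0.124], [0.123, 0.687, -0.717, 1.382], [0.0, 0.0, 0.0, 1.0]]
{'time': 0.1, 'joints': array([ 1.18701702e+00,  1.50929436e-01,  1.43792166e+00,  1.84198785e-05,
        1.55379043e+00, -1.33984807e-01]), 'qvel': array([-0.00123908, -0.00012381, -0.00464619, -0.000562  ,  0.00070884,
        0.00031422]), 'tau': array([ 4.53911402e-03, -7.14374614e+01, -5.71804297e+01, -2.12679429e-04,
        6.48706788e-03, -9.01191902e-05]), 'eef_pos': array([0.14207046, 0.55696132, 0.23076212]), 'eef_rot': array([-1.43157602e-04,  1.24572927e-01,  9.92210316e-01, -5.04603880e-04]), 'wrist_force': array([-0.16621201,  0.47124888, -1.01672305]), 'moment': array([0.00312452, 0.0265913 , 0.05139368]), 'gripper_force': 0.0, 'gripper_width': 1.0008191988155726}
```

View pics/scene0.png

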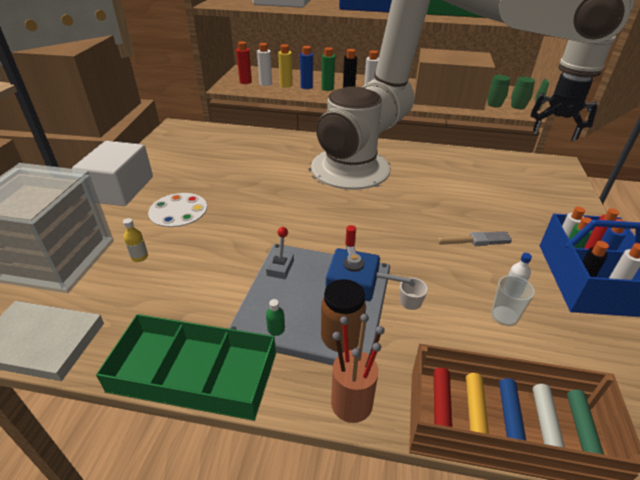

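View pics/side0.png

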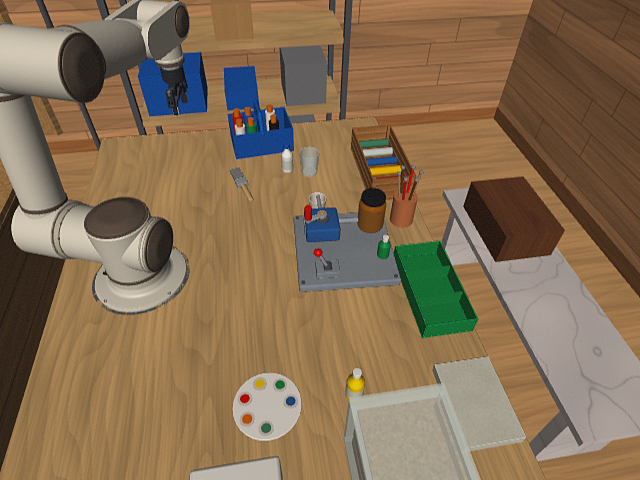

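```bash
cat > h.py <<'E'
import cv2,numpy as np
from scipy.spatial.transform import Rotation as R
def ray(d,uv):
    K,E=d["camera_matrix"],d["extrinsics"]; Rm,t=E[:3,:3],E[:3,3]
    v=Rm.T@np.linalg.inv(K)@np.array([uv[0],uv[1],1.]); return -Rm.T@t,v/np.linalg.norm(v)
def plane(d,uv,z):
    o,v=ray(d,uv); return o+v*(z-o[2])/v[2]
def tri(ds,uvs):
    A=0;b=0
    for d,uv in zip(ds,uvs):
        o,v=ray(d,uv); P=np.eye(3)-np.outer(v,v); A=A+P; b=b+P@o
    return np.linalg.solve(A,b)
def blobs(img,lo,hi,amin=25):
    h=cv2.cvtColor(img,cv2.COLOR_RGB2HSV); m=cv2.inRange(h,lo,hi)
    if lo[0]==0: m|=cv2.inRange(h,(172,lo[1],lo[2]),(180,255,255))
    n,_,s,c=cv2.connectedComponentsWithStats(m); return [(c[i].round(1),s[i].tolist()) for i in range(1,n) if s[i][4]>=amin]
def down(yaw): # tool down; tool y axis: at yaw=0 tool x=+x, y=-y
    q=(R.from_euler('z',yaw)*R.from_euler('x',np.pi)).as_quat(); return q[[3,0,1,2]]
E
python3 - <<'E'
from h import *
for n in("scene","side"):
    d=dict(np.load(n+"0.npz")); print(n)
    for b in blobs(d["color"],(0,170,90),(6,255,255)): print(" red",b)
    for b in blobs(d["color"],(100,120,40),(125,255,255),150): print(" blue",b)
    h=cv2.cvtColor(d["color"],cv2.COLOR_RGB2HSV)
    p={"scene":[(260,310),(310,300)],"side":[(360,260),(310,275)]}[n]
    print([h[y,x] for x,y in p])
s,e=[dict(np.load(n+"0.npz")) for n in("scene","side")]
print("knob",tri([s,e],[(351,236),(308,213)]),"ball",tri([s,e],[(283,232),(318,252.5)]))
for d,c in((s,[(274,246),(234,330),(380,362),(388,262)]),(e,[(295,214),(303,287),(399,280)])): print([plane(d,p,.03).round(3) for p in c])
E
```

```text
scene
 red (array([241.9,  65.1]), [236, 48, 13, 36, 309])
 red (array([349.7, 234.6]), [346, 225, 10, 21, 154])
 red (array([281.6, 231. ]), [278, 227, 9, 9, 62])
 red (array([595.2, 236.3]), [585, 227, 22, 22, 230])
 red (array([345.2, 342.9]), [342, 325, 7, 37, 153])
 red (array([368.8, 363.9]), [363, 350, 13, 28, 121])
 red (array([440.7, 396.7]), [433, 367, 16, 59, 824])
 blue (array([365.6,   4.6]), [340, 0, 51, 12, 510])
 blue (array([305.9,  70.3]), [300, 53, 13, 35, 382])
 blue (array([592.2, 268.9]), [540, 214, 100, 102, 6038])
 blue (array([354.2, 271.3]), [326, 249, 53, 51, 1277])
 blue (array([511.3, 408.9]), [499, 379, 26, 60, 961])
[array([113,   8, 122], dtype=uint8), array([105,   9, 119], dtype=uint8)]
side
 red (array([235.6, 119.4]), [232, 114, 10, 17, 48])
 red (array([409.7, 180.5]), [407, 169, 7, 24, 53])
 red (array([403.8, 190.7]), [402, 182, 5, 18, 43])
 red (array([307.8, 212.2]), [304, 205, 8, 16, 104])
 red (array([317.6, 252.2]), [314, 249, 8, 8, 52])
 red (array([244.4, 398.1]), [240, 394, 10, 9, 62])
 blue (array([193.7,  84.5]), [178, 52, 29, 62, 1286])
 blue (array([153.6,  88.3]), [138, 58, 35, 58, 1249])
 blue (array([254.1, 116.4]), [224, 66, 70, 93, 3389])
 blue (array([381.8, 160.5]), [366, 156, 31, 10, 203])
 blue (array([323.6, 227.3]), [305, 208, 35, 34, 822])
[array([ 94,  16, 112], dtype=uint8), array([103,  15, 117], dtype=uint8)]
knob [0.53322256 0.06607554 0.13091608] ball [ 0.5386714  -0.09505932  0.12133523]
[array([ 0.489, -0.136,  0.03 ]), array([ 0.77 , -0.145,  0.03 ]), array([0.79 , 0.165, 0.03 ]), array([0.492, 0.16 , 0.03 ])]
[array([0.504, 0.175, 0.03 ]), array([ 0.487, -0.144,  0.03 ]), array([ 0.777, -0.162,  0.03 ])]
```

Run:
```python
from workcell import manip
from h import *
p=manip.state()["eef_pos"]
manip.servo_line([p[0],p[1],.40],max_speed=.4)
manip.move_to([.50,.03,.45],down(0.0))
manip.sleep(.3)
d=manip.capture("wrist"); cv2.imwrite("pics/w1.png",d["color"][:,:,::-1]); np.savez("w1.npz",**d)
s=manip.state();print(s["time"],s["joints"].round(3),s["eef_pos"],d["extrinsics"].round(3).tolist())
```

```text
3.3417 [-0.094  0.018  1.143  0.     1.981  1.477] [0.49999447 0.03022595 0.44998711] [[0.002, -1.0, -0.001, 0.028], [-0.965, -0.002, 0.263, 0.391], [-0.263, 0.0, -0.965, 0.722], [0.0, 0.0, 0.0, 1.0]]
```

View pics/w1.png

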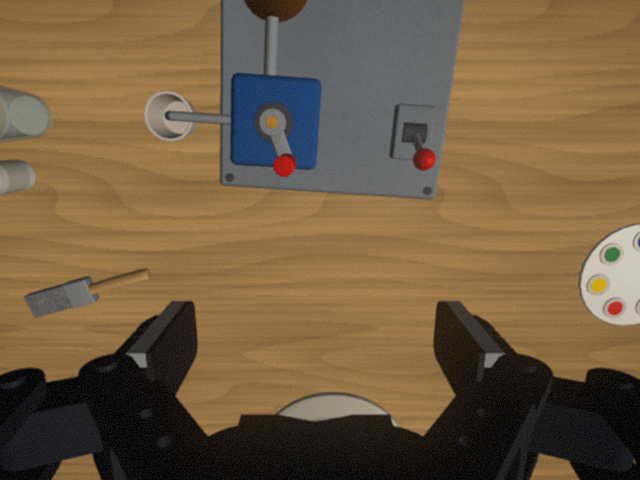

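Run:
```python
from h import *
d=dict(np.load("w1.npz")); im=d["color"]
print([ (b[0],b[1]) for b in blobs(im,(0,170,60),(6,255,255))])
print("brass",blobs(im[100:145,250:295],(12,100,120),(25,255,255),8))
h=cv2.cvtColor(im,cv2.COLOR_RGB2HSV); m=cv2.inRange(h,(100,130,40),(125,255,255))
m[:, :215]=0; cs,_=cv2.findContours(m,cv2.RETR_EXTERNAL,cv2.CHAIN_APPROX_NONE); c=max(cs,key=cv2.contourArea)[:,0]
P=np.array([plane(d,p,.085)[:2] for p in c],np.float32); print("gear",cv2.minAreaRect(P))
# deck front edge & left/right edges on z=.03: low saturation mask
m=((h[...,1]<60)&(h[...,2]>50)).astype(np.uint8)
F=[]
for x in range(245,425,4):
    ys=np.where(m[170:215,x])[0]; F.append(plane(d,(x,170+ys.max()),.03)[:2])
F=np.array(F); k=np.polyfit(F[:,1],F[:,0],1); print("front edge slope, x at y=0",k,np.std(F[:,0]-np.polyval(k,F[:,1])))
for y0,y1,x0,x1,f in((20,170,205,232,min),(10,90,435,480,max)):
    F=[]
    for y in range(y0,y1,5):
        xs=np.where(m[y,x0:x1])[0]
        if len(xs): F.append(plane(d,(x0+f(xs),y),.03)[:2])
    F=np.array(F); k=np.polyfit(F[:,0],F[:,1],1); print("side slope, y at x=.58",k[0],np.polyval(k,.58),np.std(F[:,1]-np.polyval(k,F[:,0])))
# lever block mount
print("knob@.155",plane(d,(284,165),.155)); print("ball",plane(d,(424,159),.121)); print("brass",[plane(d,(272.3,122),z) for z in(.095,.105,.115)])
```

```text
[(array([425.1, 159.2]), [414, 149, 21, 21, 295]), (array([284.3, 164.9]), [273, 155, 23, 22, 372]), (array([614.9, 307.8]), [609, 302, 13, 12, 120])]
brass [(array([21.6, 21.6]), [16, 16, 12, 12, 114])]
gear ((0.5785277485847473, 0.07889477163553238), (0.10633791983127594, 0.10654127597808838), 86.00102233886719)
front edge slope, x at y=0 [0.06509094 0.48524344] 0.0004272783915828019
side slope, y at x=.58 -0.07916953047627771 0.15927416240288111 0.005386586268824803
side slope, y at x=.58 -0.06299548009322858 -0.14851818702322234 0.00035981829774225205
knob@.155 [0.53236633 0.06288424 0.155     ]
ball [ 0.53696594 -0.0982966   0.121     ]
brass [array([0.57873645, 0.0806786 , 0.095     ]), array([0.5784871 , 0.07964004, 0.105     ]), array([0.57823775, 0.07860148, 0.115     ])]
```

Run:
```python
from workcell import manip
from h import *
x,y=.5313,.0628
def st(l):
    s=manip.state();print(l,round(s["time"],2),s["eef_pos"].round(4),s["wrist_force"].round(2),s["moment"].round(2),round(s["gripper_width"],3),round(float(s["gripper_force"]),1))
manip.move_to([x,y,.22],down(0.0)); st("above")
print(manip.servo_line([x,y,.116],max_speed=.12,until_force=8)); st("down")
manip.gripper_close(45); manip.sleep(.2); st("grip")
d=manip.capture("wrist"); cv2.imwrite("pics/w2.png",d["color"][:,:,::-1])
# small test step clockwise
c=np.array([.5787,.0790]); a0=np.arctan2(y-c[1],x-c[0])
for k in range(1,4):
    a=a0-k*np.deg2rad(12); p=c+.05*np.array([np.cos(a),np.sin(a)])
    manip.servo_line([*p,.116],max_speed=.06); st(k)
print(np.rad2deg(a))
```

```text
above 4.28 [0.5319 0.0626 0.2216] [ 0.28  0.09 -0.53] [-0.04  0.06  0.  ] 1.003 0.0
False
down 5.29 [0.5317 0.0628 0.1168] [-0.06 -1.23 -0.78] [-0.02 -0.01 -0.02] 1.0 0.0
grip 6.08 [0.5314 0.0629 0.1162] [-0.8   3.05  5.42] [ 0.55 -0.01 -0.04] 0.269 43.8
1 6.46 [0.5289 0.0727 0.1162] [-2.84 -2.66  7.01] [-0.58  0.55 -0.05] 0.275 44.3
2 6.78 [0.5283 0.0833 0.1162] [-8.5  -1.56  9.74] [-0.42  1.2  -0.03] 0.268 44.5
3 7.11 [0.5301 0.0938 0.1162] [-11.32   1.57  11.94] [-0.07  1.85  0.01] 0.273 44.6
-197.13100054493856
```

View pics/w2.png

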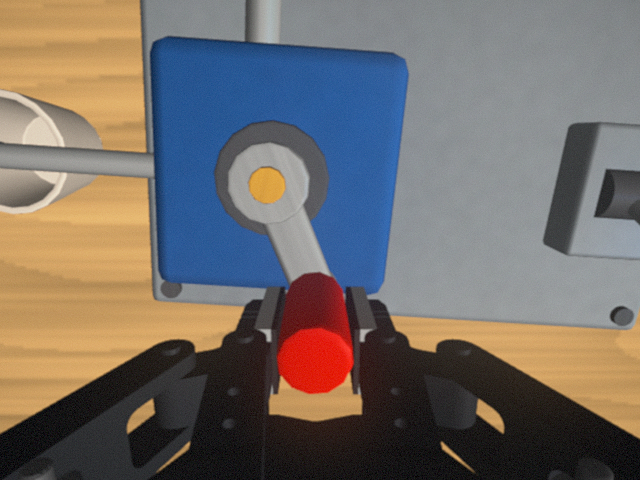

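```bash
cat > w.py <<'E'
from workcell import manip
from h import *
import json
class W:
    def __init__(s,c,z,a): s.c=np.array(c,float); s.z=z; s.a=a; s.log=[]
    def step(s,da,v=.06,k=6e-5,settle=0.0,q=False):
        s.a+=da; e=np.array([np.cos(s.a),np.sin(s.a)])
        manip.servo_line([*(s.c+.05*e),s.z],max_speed=v)
        if settle: manip.sleep(settle)
        m=manip.state(); F=m["wrist_force"]; t=np.array([-e[1],e[0]])
        fr=F[:2]@e; ft=F[:2]@t   # ft>0 resists clockwise motion
        s.c+=k*np.clip(fr,-15,15)*e; s.z+=2e-5*np.clip(F[2],-15,15)
        am=np.arctan2(*(m["eef_pos"][:2]-s.c)[::-1])
        s.log.append([m["time"],s.a,am,*m["eef_pos"],*F,fr,ft])
        if not q: print(round(m["time"],2),"a %.1f meas %.1f fr %.1f ft %.1f fz %.1f c %.4f %.4f z %.4f"%(np.rad2deg(s.a),np.rad2deg(am),fr,ft,F[2],*s.c,s.z))
        return fr,ft
    def save(s,n): json.dump(dict(c=s.c.tolist(),z=s.z,a=s.a,log=np.array(s.log).tolist()),open(n,"w"))
E
python3 - <<'E'
from w import *
w=W([.5780,.0790],.1165,np.deg2rad(-197.131))
for i in range(8): w.step(np.deg2rad(-9.2))
w.save("s1.json")
E
```

```text
7.39 a -206.3 meas 154.0 fr 6.9 ft 2.9 fz 7.3 c 0.5776 0.0792 z 0.1166
7.67 a -215.5 meas 144.8 fr 5.4 ft 2.6 fz 5.9 c 0.5774 0.0794 z 0.1168
7.96 a -224.7 meas 135.6 fr 5.3 ft 4.1 fz 5.5 c 0.5771 0.0796 z 0.1169
8.24 a -233.9 meas 126.4 fr 5.1 ft 2.5 fz 4.9 c 0.5770 0.0798 z 0.1170
8.53 a -243.1 meas 117.3 fr 4.9 ft 3.6 fz 4.1 c 0.5768 0.0801 z 0.1171
8.81 a -252.3 meas 108.1 fr 5.1 ft 3.2 fz 3.0 c 0.5767 0.0804 z 0.1171
9.09 a -261.5 meas 98.8 fr 5.9 ft 2.9 fz 1.4 c 0.5767 0.0807 z 0.1171
9.38 a -270.7 meas 89.6 fr 4.6 ft 3.3 fz 1.6 c 0.5767 0.0810 z 0.1172
```

Run:
```python
from w import *
j=json.load(open("s1.json")); w=W(j["c"],j["z"],j["a"])
for i in range(44):
    fr,ft=w.step(np.deg2rad(-4),v=.05,q=(i%4!=0))
    if ft>9: print("hit"); break
if ft>9:
    for k in range(3): manip.sleep(.15); w.step(0,k=0)
w.save("s2.json"); print(np.array(w.log)[-8:,[1,2,9,10]].round(3))
```

```text
9.62 a -274.7 meas 85.8 fr 3.8 ft 3.4 fz 0.5 c 0.5767 0.0813 z 0.1172
10.62 a -290.7 meas 69.3 fr 0.2 ft 1.8 fz -2.8 c 0.5768 0.0816 z 0.1170
11.62 a -306.7 meas 53.3 fr 3.1 ft 2.7 fz -0.8 c 0.5770 0.0819 z 0.1169
12.62 a -322.7 meas 37.3 fr 2.7 ft 3.3 fz 0.4 c 0.5773 0.0822 z 0.1169
13.62 a -338.7 meas 21.3 fr -0.1 ft 3.2 fz 0.2 c 0.5776 0.0824 z 0.1169
14.62 a -354.7 meas 5.3 fr 1.2 ft 3.3 fz -0.2 c 0.5782 0.0825 z 0.1169
15.62 a -370.7 meas -10.7 fr 2.0 ft 3.0 fz -0.2 c 0.5785 0.0825 z 0.1169
16.62 a -386.7 meas -26.7 fr 2.1 ft 2.9 fz 0.5 c 0.5789 0.0823 z 0.1169
17.62 a -402.7 meas -42.7 fr 0.2 ft 2.7 fz -0.8 c 0.5792 0.0821 z 0.1168
18.62 a -418.7 meas -57.6 fr 0.5 ft 12.5 fz -1.7 c 0.5795 0.0819 z 0.1167
hit
19.02 a -418.7 meas -57.5 fr -0.6 ft 12.1 fz -2.7 c 0.5795 0.0819 z 0.1167
19.43 a -418.7 meas -57.5 fr 0.8 ft 11.8 fz -1.9 c 0.5795 0.0819 z 0.1167
19.82 a -418.7 meas -57.5 fr 0.6 ft 12.2 fz -2.8 c 0.5795 0.0819 z 0.1166
[[-7.029 -0.745  0.219  2.701]
 [-7.099 -0.815  0.913  3.617]
 [-7.169 -0.883  3.316  5.547]
 [-7.238 -0.944  0.831  8.784]
 [-7.308 -1.006  0.543 12.533]
 [-7.308 -1.003 -0.616 12.096]
 [-7.308 -1.003  0.786 11.758]
 [-7.308 -1.003  0.589 12.161]]
```

Run:
```python
from w import *
j=json.load(open("s2.json")); w=W(j["c"],j["z"],j["a"])
w.step(.16,k=0,settle=.15); 
for i in range(2):
    ft=w.log[-1][-1]; w.step(ft/57,k=0,settle=.15)
p=manip.state()["eef_pos"]; print(p)
manip.let_go(); manip.sleep(.25)
m=manip.state(); print(m["time"],m["eef_pos"],m["wrist_force"].round(2))
d=manip.capture("wrist"); cv2.imwrite("pics/w3.png",d["color"][:,:,::-1]); np.savez("w3.npz",**d)
manip.gripper_close(45); manip.sleep(.1)
w.step(0,k=0); w.save("s3.json")
im=d["color"]
for n,b in(("red",blobs(im,(0,170,60),(6,255,255))),("brass",blobs(im,(12,150,120),(25,255,255)))): print(n,b)
```

```text
20.26 a -409.6 meas -49.7 fr -0.5 ft 3.3 fz 1.4 c 0.5795 0.0819 z 0.1166
20.66 a -406.2 meas -46.4 fr -1.2 ft -0.5 fz 1.3 c 0.5795 0.0819 z 0.1167
21.06 a -406.7 meas -46.7 fr -2.6 ft -0.7 fz 1.4 c 0.5795 0.0819 z 0.1167
[0.61369409 0.04548634 0.11661245]
21.9417 [0.61374196 0.04546895 0.11666078] [-0.22 -0.73 -0.68]
22.93 a -406.7 meas -46.7 fr -0.5 ft 0.2 fz 1.7 c 0.5795 0.0819 z 0.1167
red [(array([315.3, 338.1]), [277, 274, 76, 120, 6798])]
brass [(array([276.5,  12.6]), [242, 0, 69, 34, 1179]), (array([232.6, 377.2]), [217, 364, 32, 28, 689])]
```

View pics/w3.png

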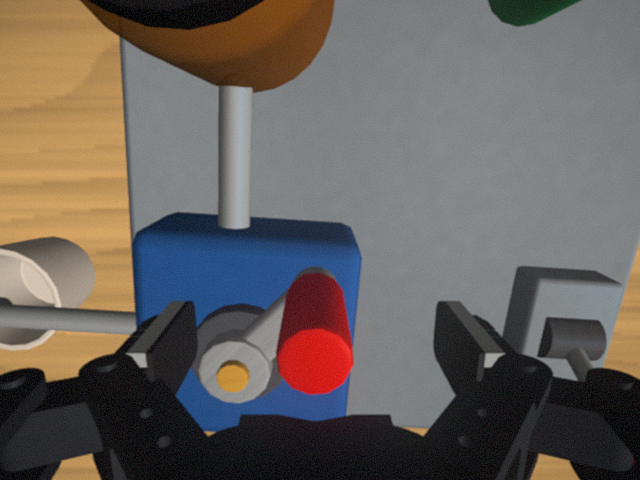

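Run:
```python
from w import *
j=json.load(open("s3.json")); w=W(j["c"],j["z"],j["a"]); a0=w.a; n=78
for i in range(n):
    fr,ft=w.step(4*np.pi/n,v=.065,q=(i%10!=0 and i<n-2))
    if abs(ft)>14: print("high",ft); break
w.save("s4.json"); m=manip.state(); print(m["time"],m["eef_pos"],np.rad2deg(w.a-a0))
```

```text
23.21 a -397.5 meas -37.4 fr -2.9 ft -2.3 fz 3.2 c 0.5793 0.0820 z 0.1168
25.96 a -305.2 meas 54.5 fr -3.3 ft -2.8 fz -0.4 c 0.5776 0.0816 z 0.1167
28.71 a -212.9 meas 147.0 fr -3.3 ft -3.1 fz 0.3 c 0.5780 0.0804 z 0.1168
31.46 a -120.5 meas -120.7 fr -1.3 ft -1.7 fz 1.0 c 0.5791 0.0807 z 0.1169
34.21 a -28.2 meas -28.4 fr -1.5 ft -1.7 fz -1.1 c 0.5788 0.0817 z 0.1168
36.96 a 64.1 meas 64.0 fr -1.9 ft -1.4 fz 0.0 c 0.5779 0.0813 z 0.1168
39.71 a 156.4 meas 156.2 fr -1.2 ft -2.0 fz 1.0 c 0.5782 0.0806 z 0.1169
42.46 a 248.7 meas -111.4 fr -0.9 ft -1.7 fz 0.5 c 0.5789 0.0809 z 0.1169
44.11 a 304.1 meas -56.1 fr -1.4 ft -2.3 fz -0.7 c 0.5788 0.0813 z 0.1169
44.38 a 313.3 meas -46.8 fr -0.2 ft -1.3 fz -0.2 c 0.5788 0.0813 z 0.1169
44.3833 [0.61298367 0.04479588 0.11688345] 720.0000000000005
```

Run:
```python
from w import *
j=json.load(open("s4.json")); w=W(j["c"],j["z"],j["a"]); ref=np.array([.61372,.04548]); t=np.array([.728,.686])
w.step(.03,k=0,settle=.15); w.step(.03,k=0,settle=.15)
d=(manip.state()["eef_pos"][:2]-ref)@t; print("tang mm",d*1e3,"est spindle err rad",d/.05+w.log[-1][-1]/57)
w.step(w.log[-1][-1]/57,k=0,settle=.15)
p=manip.state()["eef_pos"]; d=(p[:2]-ref)@t; print("relaxed",p,d*1e3,"est",d/.05+w.log[-1][-1]/57)
w.save("s5.json")
```

```text
44.78 a 315.0 meas -45.2 fr -1.8 ft -4.1 fz -2.3 c 0.5788 0.0813 z 0.1168
45.18 a 316.7 meas -43.3 fr -2.4 ft -3.6 fz -1.2 c 0.5788 0.0813 z 0.1168
tang mm 2.089111723654672 est spindle err rad -0.021880211660130877
45.58 a 313.1 meas -46.7 fr -2.2 ft 0.0 fz 0.0 c 0.5788 0.0813 z 0.1168
relaxed [0.613042   0.04489596 0.11692778] -0.8942401938598734 est -0.017695346387097348
```

Run:
```python
from w import *
manip.let_go(); manip.servo_line([.61372,.04548,.11664],max_speed=.05); manip.sleep(.1)
d=manip.capture("wrist"); cv2.imwrite("pics/w4.png",d["color"][:,:,::-1]); np.savez("w4.npz",**d)
m=manip.state(); print(m["time"],m["eef_pos"])
o=dict(np.load("w3.npz"))
for q in(o,d):
    print(q["extrinsics"][:3,3])
    for n,b in(("red",blobs(q["color"],(0,170,60),(6,255,255))),("brass",blobs(q["color"],(12,150,120),(25,255,255)))): print(n,b[-1])
    im=q["color"]; b=blobs(im,(0,170,60),(6,255,255))[-1]
    h=cv2.cvtColor(im,cv2.COLOR_RGB2HSV); mk=cv2.inRange(h,(0,170,60),(6,255,255))|cv2.inRange(h,(172,170,60),(180,255,255))
    ys,xs=np.where(mk[345:385]); print("lower disc x-mid",xs.mean(),[xs[ys==r].mean() for r in(0,20)],"bottom",b[1][1]+b[1][3])
```

```text
46.6167 [0.61371948 0.04548415 0.11663176]
[0.04331571 0.58788333 0.4297893 ]
red (array([315.3, 338.1]), [277, 274, 76, 120, 6798])
brass (array([232.6, 377.2]), [217, 364, 32, 28, 689])
lower disc x-mid 314.56444127097467 [np.float64(315.0), np.float64(315.0)] bottom 394
[0.04332265 0.5878626  0.42977087]
red (array([317. , 339.3]), [279, 275, 76, 121, 6841])
brass (array([232.7, 377.1]), [217, 364, 32, 28, 692])
lower disc x-mid 316.4468838526912 [np.float64(317.4714285714286), np.float64(317.0)] bottom 396
```

Run:
```python
from w import *
j=json.load(open("s5.json")); w=W(j["c"],j["z"],j["a"]); a=w.a
manip.servo_line([.61304,.0449,.1169],max_speed=.05); manip.gripper_close(45)
w.step(.04,k=0,settle=.1); w.step(.037,k=0,settle=.15)
w.step(w.log[-1][-1]/57,k=0,settle=.15)
p=manip.state()["eef_pos"]; print((p[:2]-[.61372,.04548])@[.728,.686]*1e3)
manip.let_go(); manip.servo_line([.61372,.04548,.11664],max_speed=.05); manip.sleep(.1)
d=manip.capture("wrist"); q=d
for n,b in(("red",blobs(q["color"],(0,170,60),(6,255,255))),("brass",blobs(q["color"],(12,150,120),(25,255,255)))): print(n,b[-1])
h=cv2.cvtColor(d["color"],cv2.COLOR_RGB2HSV); mk=cv2.inRange(h,(0,170,60),(6,255,255))|cv2.inRange(h,(172,170,60),(180,255,255))
ys,xs=np.where(mk[345:385]); print(xs.mean()); print(manip.state()["time"])
```

```text
47.81 a 315.4 meas -44.7 fr -0.9 ft -3.5 fz 2.5 c 0.5788 0.0813 z 0.1169
48.21 a 317.5 meas -42.6 fr -0.7 ft -3.7 fz 3.3 c 0.5788 0.0813 z 0.1169
48.61 a 313.8 meas -46.1 fr -1.0 ft 0.3 fz 2.4 c 0.5788 0.0813 z 0.1170
-0.34563189432927083
red (array([315.5, 337.9]), [277, 274, 76, 120, 6850])
brass (array([232.6, 377.2]), [217, 364, 32, 28, 692])
314.7867095391211
49.6417
```

Run:
```python
from w import *
u=np.array([.998,-.065]); piv=np.array([.5673,-.0983]); P=lambda s,z:[*(piv+s*u),z]
manip.servo_line([.61372,.04548,.21],max_speed=.2); manip.gripper_close(30)
manip.move_to(P(-.08,.21),down(-.065))
print(manip.servo_line(P(-.08,.108),max_speed=.2,until_force=8))
r=manip.servo_line(P(.035,.108),max_speed=.05,until_force=7)
m=manip.state(); print(r,m["time"],"s",(m["eef_pos"][:2]-piv)@u,m["wrist_force"])
d=manip.capture("scene"); cv2.imwrite("pics/s5.png",cv2.resize(d["color"][200:320,220:420,::-1],None,fx=4,fy=4))
```

```text
False
True 54.1083 s 0.011866765771997996 [-3.60401729 -0.62507961  3.90080708]
```

View pics/s5.png

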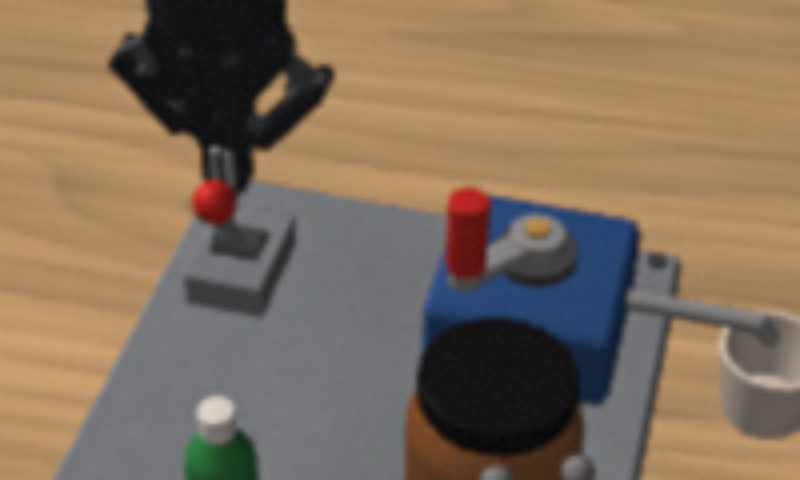

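The ball (crop pixel 213,202) now leans away from the robot, and the finger stopped where the end stop was expected. I'll press once more to confirm, back off and measure the ball.

Run:
```python
from w import *
u=np.array([.998,-.065]); piv=np.array([.5673,-.0983]); P=lambda s,z:[*(piv+s*u),z]
r=manip.servo_line(P(.03,.108),max_speed=.03,until_force=9)
m=manip.state(); print(r,m["time"],"s",(m["eef_pos"][:2]-piv)@u,m["wrist_force"])
manip.servo_line(P(-.04,.115),max_speed=.15); manip.servo_line(P(-.06,.26),max_speed=.25)
a,b=manip.capture("scene"),manip.capture("side"); pts=[]
for d,x in((a,(265,210,310,270)),(b,(305,235,345,275))):
    q=blobs(d["color"][x[1]:x[3],x[0]:x[2]],(0,170,90),(6,255,255)); print(q); pts.append(q[0][0]+np.array(x[:2]))
B=tri([a,b],pts); print("ball",B,"s",(B[:2]-piv)@u,manip.state()["time"])
```

```text
True 54.3917 s 0.011763084618804886 [-4.33380934 -1.45455922  2.09938799]
[(array([ 7.5, 39.8]), [3, 36, 10, 9, 71])]
[(array([35. , 16.4]), [31, 13, 9, 8, 52])]
ball [ 0.60360192 -0.10158688  0.12072539] s 0.03644296210934452 55.725
```

Ball at s = 36 mm, which matches the locked position (75·sin 0.5 = 36 mm).

```bash
python3 -c "
from workcell import manip
print(manip.finish_job())"
```

```text
the job is handed in; nothing more can be done
None
```

I wound the crank gently to its stop (about 12 N at the knob), then back two full turns (the knob looks the same as at the stop to under a pixel), threw the lock lever fully over and let go. I didn't touch the bottles, glass, cup, palette or brush, and handed the job in at about 56 s.

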